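# Check the tool-rest gap on a pen lathe with a gauge blade

### The arm

A 7-joint arm with a two-finger parallel gripper is mounted at the origin on the work surface. World frame = base frame: x ahead of the robot, y to its left, z up, the work surface at z = 0. Lengths are in mm, angles in rad, forces in N, time in s.
With the tool pointing down it reaches from about 400 to 875 mm from the base axis. Payload 4.4 kg.
Tool frame: the origin (TCP) lies on the centre line of the jaws, within the pads' length; the fingertips stand 19 mm ahead of it and the grasp point (between the pads) is the TCP; z points along the fingers, y is the line along which they close (so a half turn about z gives the same grasp; the last joint's range is limited). The gripper opens to 85 mm and grips with 20 to 120 N. Pads are 22 mm wide; open, the fingers measure 114 mm over their backs; the gripper's body (76 mm by 85 mm) begins 54 mm behind the grasp point. The pads swing forward as they close: fully open they stand 13 mm farther back than shut.
Start: joints at [1.12, 0.628, 0.038, 1.517, -0.027, 0.996, -0.02], TCP at [244.02, -602.471, 250.313] pointing down, gripper open.
Joint ranges: [-3.06, 3.06], [-0.37, 2.12], [-1.25, 1.32], [0.18, 2.47], [-1.1, 4.24], [0.23, 1.98], [-2.94, 2.94]. Speed limits (rad/s): [2.57, 2.57, 3.14, 3.14, 3.14, 3.14, 3.14].

### API

Orientations are given as a 3x3 rotation matrix whose columns are the frame's x, y, z axes.
In Python, from plant import telemetry, cams, env gives the robot as it stands.
- The arm moves only by the tool move_arm, never from a script. Its arguments are lists of equal length, an entry for each row: "grip": the closure, from 0 (fully open) to 1 (shut); "offset": the shift along the tool's x, y, z in units of 0.1 m (1.0 is 0.1 m), a list of three; "twist": the turn about the tool's z in units of 60 degrees (1.0 is 60 degrees). In form: {"grip": [grip, ...], "offset": [[tx, ty, tz], ...], "twist": [twist, ...]}. A call has 1 to 10 rows; each row is the pose to reach, as a shift and turn from the pose commanded when the call began, along the tool's axes at that moment; what a row does not reach only later rows make up. A row lasts 1/8 s, in which the tool goes at most 62.5 mm and 10.7 degrees, less where a joint would pass 70% of its speed; a pose out of reach is approached as far as the arm can. A call with a number of a shift or a turn outside -1 to 1 is refused whole. A call with a gripper value outside its range is refused whole. The fingers move at their own pace and stop on an object; the grip force is fixed at half the most. Time passes only in rows, so rows that repeat a pose let the fingers close. It gives the time, the measured TCP pose, the force, the opening and the grip force at its end, in the units of the state.
- telemetry.read_state(): the state, without advancing time (a new reading comes with each control period).
- cams.camera(name): name is "scene" or "side" or "wrist"; returns (picture, depth): 420x560x3 uint8, red, green, blue; 420x560 float32, mm along the optical axis (not along the pixel's ray), 0 where there is no reading.
- cams.camera_params(name): a dict with "K" (3x3 intrinsics, pixels), "view" (4x4, takes a point from world to camera coordinates); the wrist camera has in their place "T_tool_cam" (4x4, takes a point from camera to tool coordinates, whose origin is the TCP and whose axes are the flange's). Camera axes: x right, y up, looking along -z (the intrinsics and any distortion apply to the point x, -y, -z); pixel columns grow to the right and rows downward; lengths in mm; the calibration is good to about 2 mm. A picture is of the moment at which its call begins: read the wrist's pose just before it. camera_params takes no time and is no camera call.
- env.job_done(): hands the job in; it is judged then, once.
The state is a dict: "clock": time; "q": joint angles; "joint_vel": joint speeds; "effort": joint torques, N m; "tcp_pos": TCP position; "orientation": TCP orientation; "ft_force": force on the tool from outside, world axes, zero at the start; "ft_torque": the same for the moment, N m; "gripper_width": finger opening in mm; "finger_force": force on a finger pad.
Only numpy, scipy, OpenCV 4.12 (cv2) and the standard library are available. Lean on these libraries where they do the work, as an engineer would, in place of code of your own. Each camera call takes 0.05 s, during which the arm holds its last target. There are 200 camera calls.

### The job

Before the lathe is switched on, check the gap between its tool rest and the square wooden blank: take the gauge with the flat rectangular handle out of the wooden gauge block and gently lower its blade into the gap, near the middle of the tool rest, until its stop plate sits flat on the rest. Let go and leave it standing there, and leave the other gauge (round knob, too thick) in the block.

Things in the scene. Friction and masses are not known exactly. Their poses are not given: they have to be found in the camera images.
- gauge: The gauge to use, loose, 0.12 kg, upright in one of the block's slots. Origin: centre of the underside of its stop plate (34 x 34 mm, 5 mm thick, z up). Below it a flat steel blade: 6 mm thick (x), 30 wide (y), 35 long, the last 8 mm tapering to 3 mm. Above it a flat wooden handle: 12 mm thick (x), 28 wide (y), 5 to 50 mm above the origin. A half turn about z makes no difference.
- knob_gauge: The other gauge, loose, in the block's other slot: the same stop plate and origin, a blade 11 mm thick, and a round wooden knob of 30 mm diameter, from 23 to 45 mm above the origin, on a thin stem. Stays in the block.
- block: Wooden gauge block fixed to the bench, 70 (x) x 160 (y) x 50 mm high, origin at the centre of its underside. Two through slots, 15 mm (x) by 35 mm (y), centred at y = -35 and +35 mm; the gauges hang in them with their stop plates on the block's top. A loose steel collar (30 mm across, 14 mm high) lies between them.
- lathe: Small white and black pen lathe fixed to the bench, bed 740 mm long along its y; origin below the spindle axis at bench height. A brown square wooden blank, 20 x 20 x 220 mm, lies along y on the spindle axis, its top 160 mm up, its near face at x = -10 mm. Headstock 215 mm high, y = 145 to 325 mm; tailstock 205 mm high, y = -250 to -160 mm.
- rest: Fixed tool rest, on the robot's side of the blank: bare metal bar 10 mm thick (x), 120 mm long (y), its top level with the blank's top. Axes and origin height as the lathe's, but placed somewhere along the lathe's y; the bar spans x = -30 to -20, y = -60 to 60, z = 125 to 160 mm.
- gap (a point): Middle of the open gap between tool rest and blank, at the level of their tops (160 mm above the bench), halfway along the rest. The gap is 10 mm wide (along the point's x) and runs along its y, open at the bottom, free for more than 50 mm down. z up.
Things that resemble listed ones, but are neither listed nor needed, are in the scene too. What is shaped like the gauge but purple is not meant.

How it is judged (in metres and radians):
At the end, for the whole second after the job is handed in: The flat-handled gauge stands released, at rest, blade in the gap: stop plate within 3 mm of the rest's top level, 4 mm of mid-gap across, 35 mm of the rest's middle along; upright within 0.1 rad, blade along the gap within 0.2 rad. Knob gauge within 20 mm of its start, in the block (z of gauge in the frame of gap between -0.003 and 0.003 m and x of gauge in the frame of gap between -0.004 and 0.004 m and y of gauge in the frame of gap between -0.035 and 0.035 m and angle between gauge's own z axis and vertical below 0.1 rad and angle between the y axis of gauge and the y axis of gap, either way round below 0.2 rad and linear speed of gauge below 0.02 m/s and distance of knob_gauge from where it was at the start of the episode below 0.02 m); the robot touches nothing.
It fails at once if the gauge is forced against the tool rest or the blank (over 50 N) (contact force between gauge and rest above 50 N or contact force between gauge and lathe above 50 N).
It fails at once if the gauge is dropped into the gap instead of being lowered (faster than 0.35 m/s within 30 mm of its seat) (distance between gauge and gap below 0.03 m and linear speed of gauge above 0.35 m/s).
It fails at once if the knob gauge is moved more than 20 mm (distance of knob_gauge from where it was at the start of the episode above 0.02 m).
It also fails if it takes over 38 s, if anything falls off the work surface, if the arm or the gripper's body presses on something with over 40 N, if the wrist force passes 120 N, or if a joint passes its speed limit or range.

## Working session

There is one attempt and no reset: what is moved stays moved. The work goes in short steps, Python scripts to look and compute and a tool call to move; the robot and the scene stay as the last step left them, time stands still between calls to the robot, and variables do not carry over. Pictures are saved under pics/ and viewed, at most 10 in all, crops included, and the job is handed in when it is done.

Besides the shell and the picture viewer there is one more tool, called after "Call:" as a command line: name --pt "numbers of a row" for each row, then --argument value for the rest. move_arm: Moves the arm, as the interface text tells. Shifts and turns lie within -1 to 1; 1 stands for 0.1 m of shift or 60 degrees of turn. Its arguments: {"type":"object","properties":{"grip":{"type":"array","items":{"type":"number"}},"offset":{"type":"array","items":{"type":"array","items":{"type":"number","minimum":-1,"maximum":1}}},"twist":{"type":"array","items":{"type":"number","minimum":-1,"maximum":1}}},"required":["grip","offset","twist"]}

```bash
mkdir -p pics; ls; cat > h.py <<'E'
import numpy as np, cv2
from plant import telemetry, cams, env
def snap(n):
    s=telemetry.read_state(); im,d=cams.camera(n); return s,im,d
def cam(n,s=None):
    p=cams.camera_params(n); K=np.array(p["K"])
    if n=="wrist":
        T=np.eye(4); T[:3,:3]=np.array(s["orientation"]); T[:3,3]=s["tcp_pos"]
        C=T@np.array(p["T_tool_cam"])
    else: C=np.linalg.inv(np.array(p["view"]))
    return K,C   # C: camera->world
def ray(K,C,uv,dist=None):
    uv=np.atleast_2d(np.asarray(uv,float))
    x=cv2.undistortPoints(uv.reshape(-1,1,2),K,dist).reshape(-1,2)
    d=np.c_[x[:,0],-x[:,1],-np.ones(len(x))]@C[:3,:3].T
    return C[:3,3],d
def onplane(K,C,uv,z,dist=None):
    o,d=ray(K,C,uv,dist); return o+d*((z-o[2])/d[:,2])[:,None]
def deproj(K,C,uv,dep):
    o,d=ray(K,C,uv); return o+d*np.asarray(dep,float).reshape(-1,1)
E
python3 - <<'E'
from h import *
s=telemetry.read_state(); print({k:np.round(v,3).tolist() for k,v in s.items()})
for n in ["scene","side","wrist"]:
    s,im,d=snap(n); cv2.imwrite(f"pics/{n}0.png",im[:,:,::-1]); np.savez(f"{n}0.npz",im=im,d=d)
    print(n,{k:np.round(v,2).tolist() if not isinstance(v,str) else v for k,v in cams.camera_params(n).items()})
a=[cv2.imread(f"pics/{n}0.png") for n in ["scene","side","wrist"]]
cv2.imwrite("pics/scene_side.png",np.vstack(a[:2])[:, :] if 0 else cv2.resize(np.hstack(a[:2]),(800,300)))
E
```

```text
pics
{'clock': 0.0, 'q': [1.12, 0.629, 0.038, 1.518, -0.027, 0.996, -0.02], 'joint_vel': [0.0, -0.001, -0.002, 0.0, -0.001, -0.001, -0.0], 'effort': [0.001, -56.34, 1.226, -19.344, 0.011, 0.01, -0.0], 'tcp_pos': [243.801, -601.915, 249.392], 'orientation': [[0.927, 0.375, -0.001], [0.375, -0.927, 0.002], [-0.0, -0.002, -1.0]], 'ft_force': [0.238, 1.148, 0.023], 'ft_torque': [0.066, 0.004, -0.045], 'finger_force': 0.0, 'gripper_width': 85.703}
scene {'K': [[529.45, 0.0, 286.5], [0.0, 529.45, 204.43], [0.0, 0.0, 1.0]], 'view': [[0.8, 0.6, 0.0, -381.52], [-0.4, 0.53, 0.75, 187.53], [0.45, -0.6, 0.66, -1406.9], [0.0, 0.0, 0.0, 1.0]]}
side {'K': [[502.32, 0.0, 275.85], [0.0, 502.32, 198.42], [0.0, 0.0, 1.0]], 'view': [[-0.98, -0.19, -0.01, 535.09], [0.14, -0.76, 0.64, -237.44], [-0.12, 0.63, 0.77, -809.44], [0.0, 0.0, 0.0, 1.0]]}
wrist {'K': [[339.28, 0.0, 278.62], [0.0, 339.28, 211.93], [0.0, 0.0, 1.0]], 'T_tool_cam': [[-0.0, 0.95, 0.32, 82.8], [1.0, 0.0, 0.0, 0.11], [0.0, 0.32, -0.95, -123.78], [0.0, 0.0, 0.0, 1.0]]}
```

View pics/scene0.png

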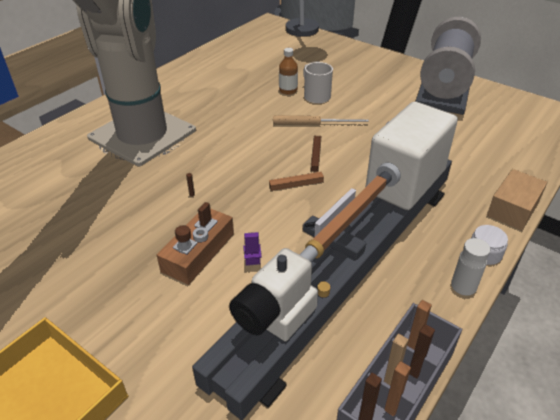

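View pics/side0.png

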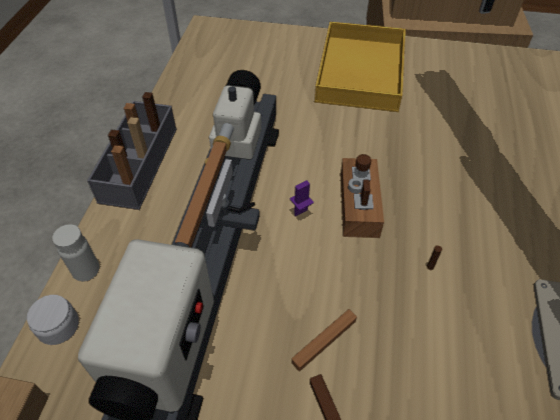

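The scene view shows the block at (197,243), with a round-knob gauge at (183,235) and a flat-handled one at (205,213). A purple look-alike stands at (252,248) and the rest is at (335,210). In the side view the flat handle is at (366,192), the knob at (363,165), the purple one at (302,198) and the rest at (219,192). Candidates are the dark flat handle in the block, the purple one on the bench, and the knob in the block. The dark flat handle in the block fits the description; I'll confirm it in one enlarged crop.

```bash
python3 - <<'E'
import cv2,numpy as np
a=cv2.imread("pics/scene0.png");b=cv2.imread("pics/side0.png")
def c(i,u,v,w,h,k): return cv2.resize(i[v:v+h,u:u+w],(400,300),interpolation=cv2.INTER_CUBIC)
t=[c(a,155,190,100,75,4),c(b,320,145,100,75,4),c(a,290,160,120,90,4),c(b,165,130,120,90,4)]
cv2.imwrite("pics/crop1.png",np.vstack([np.hstack(t[:2]),np.hstack(t[2:])]))
E
```

```text
(no output)
```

View pics/crop1.png

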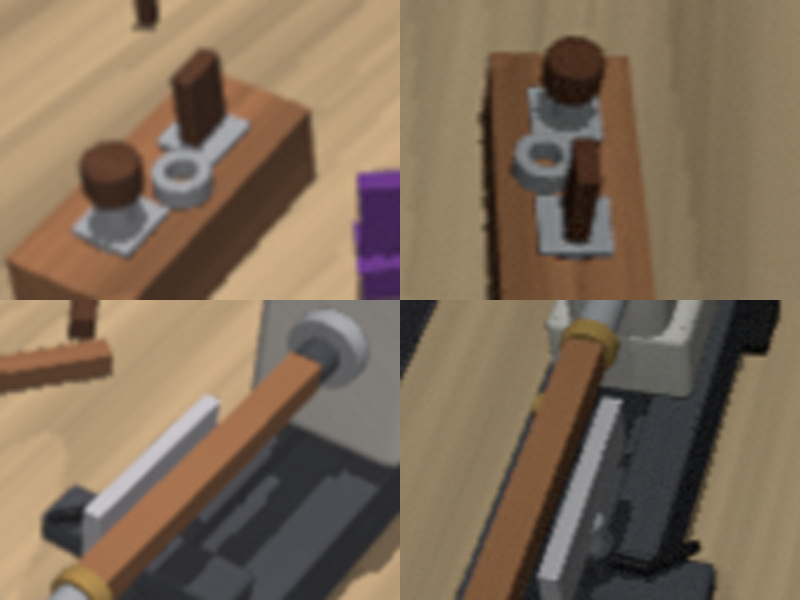

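Crop confirmed. The flat-handled gauge in the block is at scene (204,207) and side (367,184); the round knob is its neighbour beyond the collar. The rest's bright top bar runs from scene (318,223) to (353,190) and side (229,160) to (210,214). I'll triangulate coarsely first.

```bash
cat >> h.py <<'E'
def tri(rays):
    A=np.zeros((3,3));b=np.zeros(3)
    for o,d in rays:
        d=d[0]/np.linalg.norm(d[0]);P=np.eye(3)-np.outer(d,d);A+=P;b+=P@o
    p=np.linalg.solve(A,b)
    r=[np.linalg.norm(np.cross(p-o,d[0]/np.linalg.norm(d[0]))) for o,d in rays]
    return p.round(1),np.round(r,1)
E
python3 - <<'E'
from h import *
S=cam("scene");D=cam("side")
def T(a,b): return tri([ray(*S,a),ray(*D,b)])
print("handle top",T((204,207.5),(366.75,184.25)))
print("knob top",T((182.5,228),(363,158)))
print("rest near tailstock", T((318.5,223.5),(229.3,159.7)))
print("rest head end", T((353.4,189.6),(210.2,213.7)))
print("block top@50", onplane(*S,[(157,255.5),(214,208.75),(233,217.5)],50).round(1))
print("block side@50", onplane(*D,[(342.5,158.8),(377,158.8)],50).round(1))
print("rest@160", onplane(*S,[(315.5,222.4),(321.5,224.5),(351.5,189.1),(355.4,190)],160).round(1).tolist(), onplane(*D,[(227.1,159.4),(231.6,160),(207.3,213.1),(213,214.3)],160).round(1).tolist())
E
```

```text
handle top (array([ 413.8, -189.6,   96.7]), array([0.8, 0.8]))
knob top (array([ 423.8, -256.2,   96.6]), array([1.2, 1.2]))
rest near tailstock (array([ 653.8, -147.3,  158.5]), array([1.3, 1.3]))
rest head end (array([654.2, -29.6, 156.7]), array([0.3, 0.3]))
block top@50 [[ 398.3 -308.5   50. ]
 [ 394.3 -144.5   50. ]
 [ 443.9 -140.9   50. ]]
block side@50 [[ 462.8 -292.4   50. ]
 [ 394.6 -304.9   50. ]]
rest@160 [[650.1, -149.0, 160.0], [661.4, -147.1, 160.0], [652.7, -33.9, 160.0], [659.9, -31.8, 160.0]] [[656.1, -146.6, 160.0], [648.2, -146.6, 160.0], [657.8, -27.6, 160.0], [648.4, -26.9, 160.0]]
```

Call:
move_arm --grip '[0,0,0,0]' --pt "0.4 -0.4 0" --pt "0.8 -0.8 0" --pt "1 -1 0" --pt "1 -1 0" --twist '[0,0,0,0]'

```text
clock: 0.65
tcp_pos: [300.7, -469.8, 250.4]
orientation: [[0.925, 0.379, 0.0], [0.379, -0.925, 0.002], [0.001, -0.001, -1.0]]
ft_force: [-0.2, -0.4, -0.5]
gripper_width: 85.5
finger_force: 0.0
```

Call:
move_arm --grip '[0,0,0,0]' --pt "0.4 -0.4 0" --pt "0.8 -0.8 0" --pt "1 -1 0" --pt "1 -1 0" --twist '[0,0,0,0]'

```text
clock: 1.15
tcp_pos: [355.2, -341.2, 250.4]
orientation: [[0.926, 0.378, 0.0], [0.378, -0.926, 0.0], [0.0, -0.0, -1.0]]
ft_force: [0.2, -0.9, -0.6]
gripper_width: 85.5
finger_force: 0.0
```

Call:
move_arm --grip '[0,0,0,0,0,0,0]' --pt "0.3 -0.3 0" --pt "0.6 -0.6 0" --pt "0.9 -0.9 0" --pt "1 -1 0" --pt "1 -1 0" --pt "1 -1 0" --pt "1 -1 0" --twist '[-0.15,-0.3,-0.45,-0.6,-0.75,-0.9,-1]'

```text
clock: 2.02
tcp_pos: [409.4, -214.5, 250.2]
orientation: [[0.138, 0.99, 0.0], [0.99, -0.138, -0.001], [-0.001, 0.0, -1.0]]
ft_force: [-0.5, 0.3, -0.2]
gripper_width: 85.4
finger_force: 0.0
```

```bash
python3 - <<'E'
from h import *
s,im,d=snap("wrist"); np.savez("w1.npz",im=im,d=d,p=s["tcp_pos"],R=s["orientation"]); cv2.imwrite("pics/w1.png",im[:,:,::-1])
print(s["clock"],s["tcp_pos"],s["q"])
E
```

```text
2.025 [ 409.36137618 -214.49278848  250.23355148] [ 0.62512062  0.37282426 -0.27384747  2.01587151  0.14325702  0.77005202
  0.12746492]
```

View pics/w1.png

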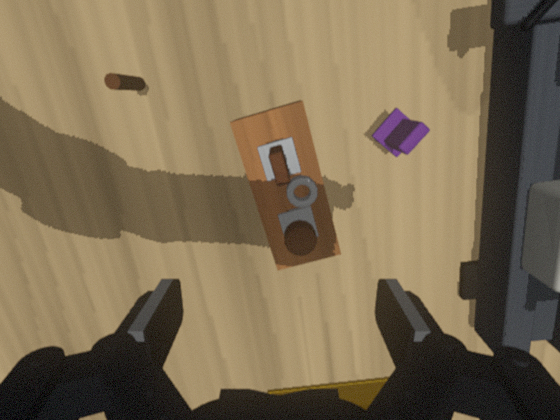

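The gauge's plate and handle are at (279,163) in the wrist view, with the collar at (301,192) and the knob at (300,238). The purple decoy is at (402,132).

```bash
cat >> h.py <<'E'
def plate(im,box):
    u0,v0,u1,v1=box; r=im[v0:v1,u0:u1]; h=cv2.cvtColor(r,cv2.COLOR_RGB2HSV)
    m=((h[...,1]<60)&(h[...,2]>110)).astype(np.uint8)
    n,l,st,_=cv2.connectedComponentsWithStats(m)
    c=cv2.findContours(m,cv2.RETR_EXTERNAL,cv2.CHAIN_APPROX_NONE)[0]
    pts=np.vstack([x for x in c if len(x)>12])[:,0]+[u0,v0]
    return cv2.convexHull(pts).astype(float)[:,0],m
def fit(P): # minAreaRect in mm on plane
    (c,sz,a)=cv2.minAreaRect(P[:,:2].astype(np.float32)); return np.round(c,1),np.round(sz,1),round(a,1)
E
python3 - <<'E'
from h import *
z=np.load("w1.npz"); im=z["im"]; s=dict(tcp_pos=z["p"],orientation=z["R"]); K,C=cam("wrist",s)
hull,m=plate(im,(250,132,304,186)); print(m.sum())
print("plate@55",fit(onplane(K,C,hull,55)))
# handle top by dark red/brown
r=im[132:190,250:304]; h=cv2.cvtColor(r,cv2.COLOR_RGB2HSV)
for v in (0,):
    print(h[::6,::6,2]); print(h[::6,::6,1])
print("depth", z["d"][132:190:6,250:304:6].round(0))
E
```

```text
822
plate@55 (array([ 412.9, -187.9]), array([34.1, 34.6]), 7.8)
[[161 159 157 146 162 159 153 145 142]
 [162 159 157 152 156 134 135 135 141]
 [157 160 143 144 170 139 170 168 144]
 [149 159 163 159  65  62 167 166 143]
 [156 163 164 126  99 105 154 165 138]
 [154 159 152 163  98 100  98 162 143]
 [157 160 157 160 101 106  71 163 165]
 [155 155 156 161  96  98  94 107 124]
 [133 114 154 132  99  99  99  78 107]
 [102 101 101 104  98  79  90  99 100]]
[[136 141 143 140 139 143 147 137 136]
 [135 141 140 131 142 135  53  45 139]
 [135 147 127   9   5   6   3   5 142]
 [139 136   5   0 106 119   5   5 143]
 [136 135   5  18 142 138   2   5 140]
 [146 136   2   5 146 145  13   3  14]
 [143 142 136   5 136 128 151   3   8]
 [141 143 145   5  61 133 138  55 144]
 [136 141 142   6 108 142 152  16   7]
 [128 131 146 140 148 152 102   8 110]]
depth [[318. 316. 316. 317. 318. 317. 317. 317. 317.]
 [318. 319. 319. 319. 319. 321. 315. 318. 318.]
 [320. 322. 319. 316. 315. 311. 314. 316. 321.]
 [323. 321. 318. 318. 285. 278. 318. 318. 322.]
 [325. 325. 319. 276. 273. 275. 321. 318. 323.]
 [326. 325. 321. 322. 276. 275. 311. 322. 321.]
 [327. 327. 329. 322. 277. 277. 277. 323. 322.]
 [330. 330. 329. 325. 280. 279. 280. 331. 330.]
 [332. 331. 332. 329. 334. 279. 281. 321. 317.]
 [333. 332. 335. 333. 335. 334. 331. 319. 334.]]
```

Call:
move_arm --grip '[0,0,0,0]' --pt "0.15 0 0.3" --pt "0.27 0 0.6" --pt "0.27 0 0.6" --pt "0.27 0 0.6" --twist '[-0.14,-0.265,-0.265,-0.265]'

```text
clock: 2.58
tcp_pos: [413.7, -186.7, 191.0]
orientation: [[-0.134, 0.991, 0.001], [0.991, 0.134, -0.001], [-0.001, 0.001, -1.0]]
ft_force: [-0.6, -0.3, -0.7]
gripper_width: 85.1
finger_force: 0.0
```

```bash
python3 - <<'E'
from h import *
s,im,d=snap("wrist"); np.savez("w2.npz",im=im,d=d,p=s["tcp_pos"],R=s["orientation"]); cv2.imwrite("pics/w2.png",im[:,:,::-1])
print(s["clock"],s["tcp_pos"].round(1),s["orientation"].round(3))
E
```

```text
2.575 [ 413.7 -186.7  191. ] [[-0.134  0.991  0.001]
 [ 0.991  0.134 -0.001]
 [-0.001  0.001 -1.   ]]
```

View pics/w2.png

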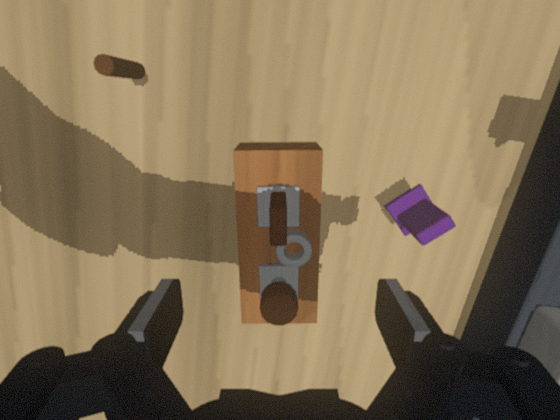

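The gauge is upright and centred in the wrist view: plate around (278,206), dark handle (279,218), collar (294,250), knob (279,302).

```bash
python3 - <<'E'
from h import *
R=[]
for f,box,hb in (("w1",(250,132,304,186),(262,140,300,190)),("w2",(250,182,305,228),(262,182,300,250))):
    z=np.load(f+".npz"); im,d=z["im"],z["d"]; K,C=cam("wrist",dict(tcp_pos=z["p"],orientation=z["R"]))
    hull,m=plate(im,box); pr=cv2.minAreaRect(hull.astype(np.float32)); 
    print(f,"plate@55",fit(onplane(K,C,hull,55)))
    u,v=np.meshgrid(np.arange(hb[0],hb[2]),np.arange(hb[1],hb[3])); uv=np.c_[u.ravel(),v.ravel()]
    P=deproj(K,C,uv,d[uv[:,1],uv[:,0]])
    h=cv2.cvtColor(im,cv2.COLOR_RGB2HSV)[uv[:,1],uv[:,0]]
    top=(P[:,2]>88)&(h[:,1]>80); zt=np.median(P[top,2]); t=uv[top].astype(np.float32)
    c=cv2.minAreaRect(t); print(" handle top z(depth)",zt.round(1),"n",top.sum(),"img",np.round(c[0],1), "fit@100",fit(onplane(K,C,t,100)),"depth xy",np.median(P[top],0).round(1))
    print(" plate z depth", np.median(deproj(K,C,hull,d[hull[:,1].astype(int),hull[:,0].astype(int)])[:,2]).round(1))
    R.append((ray(K,C,c[0]),ray(K,C,pr[0]),f))
print("tri handle top",tri([r[0] for r in R])); print("tri plate",tri([r[1] for r in R]))
E
```

```text
w1 plate@55 (array([ 412.9, -187.8]), array([34.1, 34.6]), 7.8)
 handle top z(depth) 99.9 n 494 img [277.8 161.3] fit@100 (array([ 412.8, -182.1]), array([12.6, 38.6]), 4.6) depth xy [ 413.2 -186.5   99.9]
 plate z depth 51.9
w2 plate@55 (array([ 410.9, -173.9]), array([33.3,  5.7]), 7.6)
 handle top z(depth) 99.8 n 678 img [277.8 223.2] fit@100 (array([ 412.4, -185.6]), array([12.4, 30.7]), 2.7) depth xy [ 412.4 -185.6   99.8]
 plate z depth 54.6
tri handle top (array([ 412.4, -179.2,  115.1]), array([0.8, 0.8]))
tri plate (array([ 412.5, -205.4,  -56.9]), array([2.7, 2.7]))
```

Call:
move_arm --grip '[0,0,0]' --pt "-0.01 -0.01 0.3" --pt "-0.01 -0.01 0.6" --pt "-0.01 -0.01 0.6" --twist '[0,0,0]'

```text
clock: 3.0
tcp_pos: [411.8, -186.8, 129.9]
orientation: [[-0.136, 0.991, -0.002], [0.991, 0.136, -0.0], [0.0, -0.002, -1.0]]
ft_force: [-0.5, 0.0, -0.1]
gripper_width: 85.7
finger_force: 0.0
```

Call:
move_arm --grip '[0,0,0,0,1,1,1,1,1,1]' --pt "0 0 0.3" --pt "0 0 0.5" --pt "0 0 0.5" --pt "0 0 0.5" --pt "0 0 0.5" --pt "0 0 0.5" --pt "0 0 0.5" --pt "0 0 0.5" --pt "0 0 0.5" --pt "0 0 0.5" --twist '[0,0,0,0,0,0,0,0,0,0]'

```text
clock: 4.25
tcp_pos: [412.5, -186.2, 80.5]
orientation: [[-0.138, 0.99, 0.0], [0.99, 0.138, -0.0], [-0.0, 0.0, -1.0]]
ft_force: [-0.6, 0.2, 4.7]
gripper_width: 11.0
finger_force: 58.6
```

Call:
move_arm --grip '[1,1,1,1,1]' --pt "0 0 -0.1" --pt "0 0 -0.4" --pt "0 0 -0.7" --pt "0 0 -1" --pt "0 0 -1" --twist '[0,0,0,0,0]'

```text
clock: 4.88
tcp_pos: [413.5, -186.7, 182.3]
orientation: [[-0.138, 0.99, 0.004], [0.99, 0.138, -0.002], [-0.002, 0.004, -1.0]]
ft_force: [0.2, 0.1, -1.5]
gripper_width: 11.2
finger_force: 58.5
```

Call:
move_arm --grip '[1,1,1,1,1]' --pt "0 0 -0.4" --pt "0 0 -0.8" --pt "0 0 -1" --pt "0 0 -1" --pt "0 0 -1" --twist '[0,0,0,0,0]'

```text
clock: 5.5
tcp_pos: [411.3, -186.0, 278.9]
orientation: [[-0.138, 0.99, -0.003], [0.99, 0.138, 0.001], [0.001, -0.002, -1.0]]
ft_force: [0.5, 0.7, -1.8]
gripper_width: 11.4
finger_force: 58.7
```

```bash
python3 - <<'E'
from h import *
s,im,d=snap("wrist"); np.savez("w3.npz",im=im,d=d,p=s["tcp_pos"],R=s["orientation"])
s,a,d=snap("side"); np.savez("s3.npz",im=a,d=d)
cv2.imwrite("pics/w3.png",np.hstack([cv2.resize(im[120:400,120:520],(400,280)),cv2.resize(a[80:290,180:480],(400,280))])[:,:,::-1])
print(s["clock"],s["tcp_pos"].round(1),s["gripper_width"])
E
```

```text
5.55 [ 411.3 -185.9  278.8] 11.214037940315317
```

View pics/w3.png

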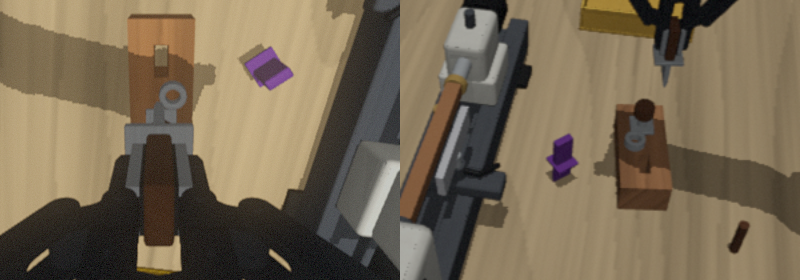

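The gauge is held square in the jaws, and the knob and collar have not moved. Next I go toward the rest.

Call:
move_arm --grip '[1,1,1,1]' --pt "0 0.4 0" --pt "0 0.8 0" --pt "0 1 0" --pt "0 1 0" --twist '[0,0,0,0]'

```text
clock: 6.1
tcp_pos: [512.1, -171.4, 278.8]
orientation: [[-0.14, 0.99, -0.001], [0.99, 0.14, 0.002], [0.002, -0.001, -1.0]]
ft_force: [-0.8, -0.7, -0.6]
gripper_width: 11.0
finger_force: 58.8
```

Call:
move_arm --grip '[1,1,1,1,1]' --pt "0 0.4 0" --pt "0 0.8 0" --pt "0 1 0" --pt "0 1 0" --pt "0 1 0" --twist '[0.07,0.13,0.13,0.13,0.13]'

```text
clock: 6.72
tcp_pos: [608.7, -159.2, 279.6]
orientation: [[-0.002, 1.0, -0.003], [1.0, 0.002, -0.0], [-0.0, -0.003, -1.0]]
ft_force: [-0.5, 0.5, -0.5]
gripper_width: 11.0
finger_force: 59.0
```

```bash
python3 - <<'E'
from h import *
s,im,d=snap("wrist"); np.savez("w4.npz",im=im,d=d,p=s["tcp_pos"],R=s["orientation"]); cv2.imwrite("pics/w4.png",im[:,:,::-1])
print(s["clock"],s["tcp_pos"].round(1),s["gripper_width"],s["ft_force"].round(1))
E
```

```text
6.725 [ 608.7 -159.2  279.6] 11.00566983540823 [-0.5  0.5 -0.5]
```

View pics/w4.png

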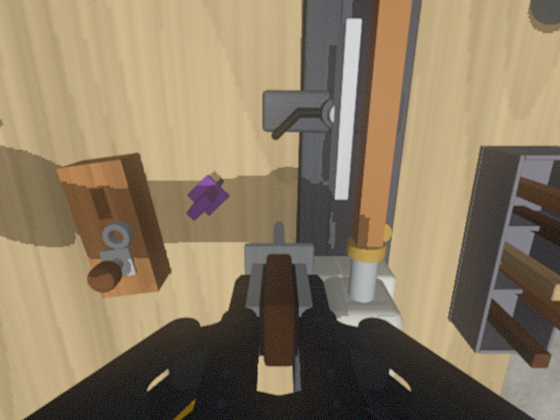

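The wrist view shows the rest's bright top from (352,20) to (343,198), the blank just right of it, and the gauge held at (279,300).

```bash
cat >> h.py <<'E'
def edges(im,rows,u0=325,u1=425):
    """per row: rest-top left/right edge, blank left/right edge"""
    hsv=cv2.cvtColor(im,cv2.COLOR_RGB2HSV); out=[]
    for v in rows:
        r=hsv[v,u0:u1].astype(int); w=np.where((r[:,1]<40)&(r[:,2]>150))[0]; 
        if len(w)<4: continue
        b=np.where((r[:,1]>120)&(r[:,2]>110)&(r[:,0]<20)&(np.arange(u1-u0)>w.max()))[0]
        if len(b)<4: continue
        out.append((v,u0+w.min()-.5,u0+w.max()+.5,u0+b.min()-.5,u0+b.max()+.5))
    return np.array(out)
def lathe(im,K,C,rows,u0=325,u1=425,z=160):
    e=edges(im,rows,u0,u1); res={}
    for k,n in ((1,"restL"),(2,"restR"),(3,"blankL"),(4,"blankR")):
        P=onplane(K,C,e[:,[k,0]],z); 
        x,y,x0,y0=cv2.fitLine(P[:,:2].astype(np.float32),cv2.DIST_HUBER,0,.01,.01)[:,0]
        ym=-88; res[n]=(round(x0+(ym-y0)*x/y,2),round(np.degrees(np.arctan2(-x*np.sign(y),abs(y))),2),round(float(np.std(P[:,0]-x0-(P[:,1]-y0)*x/y)),2))
    return res,e
E
python3 - <<'E'
from h import *
z=np.load("w4.npz"); im,d=z["im"],z["d"]; K,C=cam("wrist",dict(tcp_pos=z["p"],orientation=z["R"]))
h=cv2.cvtColor(im,cv2.COLOR_RGB2HSV)
print(h[100,335:420:2].tolist())
res,e=lathe(im,K,C,range(35,195,5)); print(res); print(e[::6])
m=((h[...,1]<40)&(h[...,2]>170)).astype(np.uint8); m[:,:325]=0;m[:,370:]=0;m[210:]=0
v=np.where(m.sum(1)>5)[0]; print("ends rows",v.min(),v.max(), onplane(K,C,[(352,v.min()-.5),(343,v.max()+.5)],160).round(1))
uv=np.argwhere(m)[:,::-1]; P=deproj(K,C,uv,d[uv[:,1],uv[:,0]]); print("rest top z depth",np.median(P[:,2]).round(1),np.median(P[:,0]).round(1))
E
```

```text
[[0, 0, 89], [0, 8, 97], [10, 9, 87], [140, 4, 179], [105, 5, 215], [90, 4, 214], [120, 2, 215], [105, 2, 215], [120, 1, 213], [120, 1, 215], [90, 2, 151], [168, 16, 78], [8, 12, 83], [165, 13, 77], [2, 41, 88], [15, 98, 86], [11, 90, 85], [11, 107, 98], [15, 131, 181], [15, 127, 186], [15, 130, 186], [15, 136, 184], [15, 128, 187], [15, 130, 186], [15, 125, 187], [15, 132, 186], [14, 125, 186], [15, 128, 187], [15, 125, 188], [15, 127, 186], [15, 132, 186], [15, 128, 188], [14, 119, 174], [160, 15, 102], [4, 18, 101], [15, 14, 108], [165, 5, 101], [19, 86, 158], [19, 81, 194], [19, 85, 197], [20, 82, 200], [20, 81, 196], [19, 87, 191]]
{'restL': (np.float32(649.78), np.float32(-0.41), 1.94), 'restR': (np.float32(659.59), np.float32(-0.63), 0.21), 'blankL': (np.float32(669.38), np.float32(-0.68), 0.22), 'blankR': (np.float32(689.51), np.float32(-0.49), 0.21)}
[[ 35.  344.5 360.5 375.5 406.5]
 [ 65.  342.5 357.5 372.5 403.5]
 [ 95.  341.5 355.5 370.5 399.5]
 [125.  339.5 352.5 367.5 396.5]
 [155.  337.5 350.5 364.5 392.5]
 [185.  335.5 348.5 361.5 389.5]]
ends rows 19 198 [[ 654.1  -29.5  160. ]
 [ 655.8 -148.5  160. ]]
rest top z depth 160.0 654.6
```

```bash
python3 - <<'E'
from h import *
z=np.load("w4.npz"); im,d=z["im"],z["d"]; s=dict(tcp_pos=z["p"],orientation=z["R"])
K,_=cam("scene"); K=np.array(cams.camera_params("wrist")["K"]); T=np.array(cams.camera_params("wrist")["T_tool_cam"])
h=cv2.cvtColor(im,cv2.COLOR_RGB2HSV)
print(h[250,236:324:2,1:].tolist())
for v in (246,250,254,258,262):
    w=np.where((h[v,236:324,1]<35)&(h[v,236:324,2]>85))[0]+236
    P=onplane(K,T,[(w.min()-.5,v),(w.max()+.5,v)],25.5); print(v,w.min(),w.max(),P.round(1).tolist(),P.mean(0).round(2))
for v in (290,310,330,350):   # handle top, tool z=-19.5
    w=np.where((h[v,255:300,1]>90)&(h[v,255:300,2]<120))[0]+255
    P=onplane(K,T,[(w.min()-.5,v),(w.max()+.5,v)],-19.5); print(v,w.min(),w.max(),P.round(1).tolist(),P.mean(0).round(2))
print("plate depth tool", [deproj(K,T,[(u,v)],d[v,u]).round(1).tolist() for u,v in ((252,255),(306,255),(279,300),(279,340))])
E
```

```text
[[77, 205], [79, 203], [82, 200], [80, 203], [50, 148], [2, 123], [17, 123], [4, 122], [10, 123], [15, 118], [2, 120], [8, 123], [6, 123], [2, 119], [4, 122], [4, 119], [4, 123], [4, 121], [9, 119], [4, 119], [2, 120], [4, 123], [6, 126], [9, 120], [6, 120], [4, 117], [4, 120], [4, 121], [2, 116], [6, 121], [10, 123], [2, 121], [2, 119], [9, 120], [9, 117], [4, 123], [6, 120], [8, 123], [2, 116], [18, 72], [23, 68], [8, 64], [12, 64], [7, 71]]
246 245 313 [[14.8, -17.0, 25.5], [14.8, 16.2, 25.5]] [14.78 -0.37 25.5 ]
250 245 313 [[12.7, -17.0, 25.5], [12.6, 16.3, 25.5]] [12.66 -0.37 25.5 ]
254 245 313 [[10.5, -17.1, 25.5], [10.5, 16.4, 25.5]] [10.53 -0.38 25.5 ]
258 245 323 [[8.4, -17.2, 25.5], [8.4, 21.3, 25.5]] [ 8.38  2.06 25.5 ]
262 245 323 [[6.2, -17.3, 25.5], [6.2, 21.4, 25.5]] [ 6.21  2.07 25.5 ]
290 262 293 [[18.4, -6.6, -19.5], [18.4, 4.7, -19.5]] [ 18.38  -0.92 -19.5 ]
310 263 294 [[10.1, -6.3, -19.5], [10.1, 5.2, -19.5]] [ 10.12  -0.57 -19.5 ]
330 263 293 [[1.5, -6.5, -19.5], [1.5, 4.9, -19.5]] [  1.49  -0.77 -19.5 ]
350 262 293 [[-7.5, -7.0, -19.5], [-7.6, 5.1, -19.5]] [ -7.55  -0.97 -19.5 ]
plate depth tool [[[9.4, -13.6, 26.7]], [[10.2, 12.7, 25.1]], [[11.7, -0.4, -15.6]], [[-2.9, -0.4, -19.6]]]
```

Call:
move_arm --grip '[1,1,1,1,1]' --pt "0.3 0.25 0" --pt "0.6 0.5 0.1" --pt "0.7 0.56 0.2" --pt "0.7 0.56 0.24" --pt "0.7 0.56 0.24" --twist '[0,0.012,0.012,0.012,0.012]'

```text
clock: 7.4
tcp_pos: [665.1, -90.7, 256.0]
orientation: [[0.012, 1.0, -0.002], [1.0, -0.012, -0.002], [-0.002, -0.002, -1.0]]
ft_force: [0.6, 0.1, -1.7]
gripper_width: 11.3
finger_force: 59.0
```

```bash
python3 - <<'E'
from h import *
s,im,d=snap("wrist"); np.savez("w5.npz",im=im,d=d,p=s["tcp_pos"],R=s["orientation"])
_,a,_=snap("side"); _,b,_=snap("scene"); np.savez("f5.npz",a=a,b=b)
ps=np.array([telemetry.read_state()["tcp_pos"]]); print(ps.round(1))
f=lambda i,u,v,w,h:cv2.resize(i[v:v+h,u:u+w],(400,300),interpolation=cv2.INTER_CUBIC)
cv2.imwrite("pics/w5.png",np.vstack([np.hstack([f(im,180,120,200,150),f(im,80,150,400,270)]),np.hstack([f(b,280,130,120,90),f(a,160,120,120,90)])])[:,:,::-1])
print(s["clock"],s["tcp_pos"].round(1),s["orientation"].round(3).tolist(),s["gripper_width"],s["ft_force"].round(1))
E
```

```text
[[665.9 -90.1 256.9]]
7.4 [665.1 -90.7 256. ] [[0.012, 1.0, -0.002], [1.0, -0.012, -0.002], [-0.002, -0.002, -1.0]] 11.309644776599116 [ 0.6  0.1 -1.7]
```

View pics/w5.png

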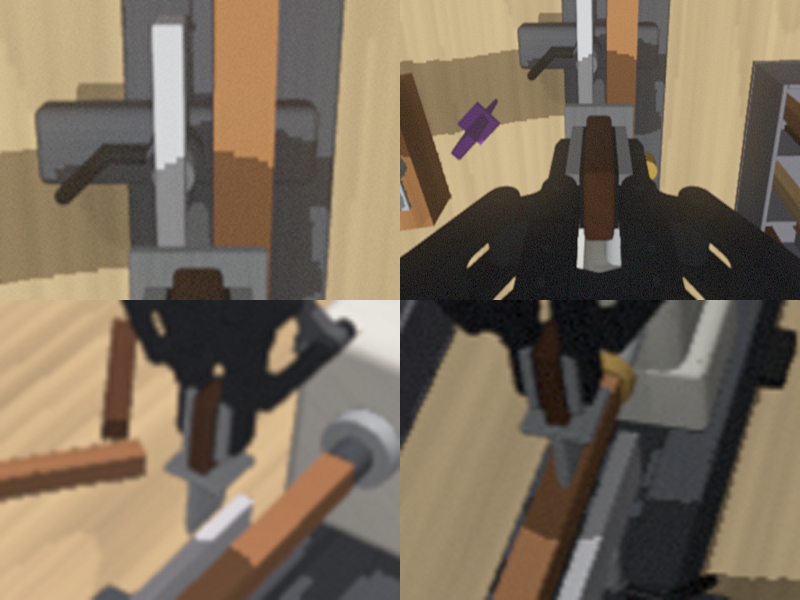

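The gauge hangs above the gap: in the wrist image the plate is at (279,250), the rest at (263,170), and the blank from u=287 on. The scene and side views agree.

```bash
python3 - <<'E'
from h import *
z=np.load("w5.npz"); im,d=z["im"],z["d"]; T=np.array(cams.camera_params("wrist")["T_tool_cam"]); K=np.array(cams.camera_params("wrist")["K"])
h=cv2.cvtColor(im,cv2.COLOR_RGB2HSV).astype(int)
print(h[170,250:330:2,1:].tolist())
tz=z["p"][2]-160
E=[]
for v in list(range(135,188,4)):
    r=h[v,245:325]; w=np.where((r[:,1]<40)&(r[:,2]>150))[0]; b=np.where((r[:,1]>120)&(r[:,2]>85)&(np.arange(80)>w.max()+5))[0]
    E.append((v,245+w.max()+.5,245+b.min()-.5,245+b.max()+.5))
E=np.array(E); print(E[::4])
for k,n in ((1,"restR"),(2,"blankL"),(3,"blankR")):
    P=onplane(K,T,E[:,[k,0]],tz); a,b=np.polyfit(P[:,0],P[:,1],1); print(n,"tool y at tool x=0:",b.round(2),"slope",a.round(4),"at mean",P[:,1].mean().round(2),P[:,0].mean().round(1))
for v in range(244,256,3):
    w=np.where((h[v,236:324,1]<35)&(h[v,236:324,2]>70))[0]+236; P=onplane(K,T,[(w.min()-.5,v),(w.max()+.5,v)],25.5); print(v,w.min(),w.max(),P[:,:2].round(1).tolist(),P.mean(0)[1].round(2))
E
```

```text
[[23, 79], [23, 77], [29, 70], [6, 119], [2, 213], [2, 214], [5, 216], [2, 216], [4, 215], [2, 214], [2, 213], [4, 125], [24, 65], [31, 66], [18, 70], [34, 68], [34, 68], [31, 74], [108, 118], [130, 188], [129, 186], [132, 185], [130, 188], [134, 184], [123, 188], [136, 184], [132, 186], [135, 185], [133, 186], [128, 187], [133, 186], [137, 183], [131, 185], [135, 185], [92, 103], [39, 72], [44, 76], [49, 73], [55, 70], [54, 76]]
[[135.  270.5 286.5 317.5]
 [151.  271.5 286.5 317.5]
 [167.  271.5 286.5 316.5]
 [183.  271.5 286.5 316.5]]
restR tool y at tool x=0: -4.93 slope -0.0095 at mean -5.34 42.9
blankL tool y at tool x=0: 4.86 slope -0.0057 at mean 4.61 42.9
blankR tool y at tool x=0: 25.02 slope -0.0117 at mean 24.52 42.9
244 246 322 [[15.8, -16.5], [15.8, 20.5]] 2.03
247 244 321 [[14.3, -17.5], [14.2, 20.1]] 1.32
250 244 322 [[12.7, -17.5], [12.6, 20.7]] 1.56
253 245 323 [[11.1, -17.1], [11.0, 21.2]] 2.05
```

Call:
move_arm --grip '[1,1,1,1,1,1,1,1,1,1]' --pt "0 0.003 0.1" --pt "0 0.003 0.2" --pt "0 0.003 0.26" --pt "0 0.003 0.3" --pt "0 0.003 0.34" --pt "0 0.003 0.38" --pt "0 0.003 0.42" --pt "0 0.003 0.46" --pt "0 0.003 0.5" --pt "0 0.003 0.5" --twist '[0,0,0,0,0,0,0,0,0,0]'

```text
clock: 8.8
tcp_pos: [666.3, -88.4, 205.9]
orientation: [[0.01, 1.0, -0.001], [1.0, -0.01, 0.0], [0.0, -0.001, -1.0]]
ft_force: [-0.9, 1.2, -1.0]
gripper_width: 11.1
finger_force: 59.0
```

Call:
move_arm --grip '[1,1,1,1,1]' --pt "0 0 0.03" --pt "0 0 0.06" --pt "0 0 0.09" --pt "0 0 0.12" --pt "0 0 0.12" --twist '[0,0,0,0,0]'

```text
clock: 9.43
tcp_pos: [666.4, -88.4, 194.0]
orientation: [[0.01, 1.0, -0.001], [1.0, -0.01, 0.0], [0.0, -0.001, -1.0]]
ft_force: [0.2, -0.0, -1.3]
gripper_width: 10.9
finger_force: 59.0
```

Call:
move_arm --grip '[1,1,1]' --pt "0 0 0.01" --pt "0 0 0.02" --pt "0 0 0.02" --twist '[0,0,0]'

```text
clock: 9.8
tcp_pos: [666.5, -88.4, 192.3]
orientation: [[0.01, 1.0, -0.0], [1.0, -0.01, 0.0], [0.0, -0.0, -1.0]]
ft_force: [-0.4, 0.2, -1.0]
gripper_width: 11.1
finger_force: 59.0
```

Call:
move_arm --grip '[1,1,1]' --pt "0 0 0.005" --pt "0 0 0.01" --pt "0 0 0.01" --twist '[0,0,0]'

```text
clock: 10.18
tcp_pos: [666.5, -88.4, 191.3]
orientation: [[0.01, 1.0, -0.0], [1.0, -0.01, 0.0], [0.0, -0.0, -1.0]]
ft_force: [-0.5, 0.2, -1.4]
gripper_width: 11.3
finger_force: 59.0
```

Call:
move_arm --grip '[1,1,1]' --pt "0 0 0.005" --pt "0 0 0.005" --pt "0 0 0.005" --twist '[0,0,0]'

```text
clock: 10.55
tcp_pos: [666.6, -88.4, 190.9]
orientation: [[0.01, 1.0, 0.0], [1.0, -0.01, 0.0], [0.0, 0.0, -1.0]]
ft_force: [0.1, 0.5, -0.8]
gripper_width: 11.4
finger_force: 59.0
```

Call:
move_arm --grip '[1,1,1]' --pt "0 0 0.005" --pt "0 0 0.005" --pt "0 0 0.005" --twist '[0,0,0]'

```text
clock: 10.92
tcp_pos: [666.6, -88.4, 190.6]
orientation: [[0.01, 1.0, 0.0], [1.0, -0.01, -0.0], [-0.0, 0.0, -1.0]]
ft_force: [-0.6, 0.4, 1.5]
gripper_width: 11.3
finger_force: 59.5
```

```bash
python3 - <<'E'
from h import *
_,a,da=snap("side"); _,b,db=snap("scene")
s=telemetry.read_state(); print(s["clock"],s["ft_force"].round(2),s["tcp_pos"].round(1))
f=lambda i,u,v,w,h:cv2.resize(i[v:v+h,u:u+w],(400,300),interpolation=cv2.INTER_CUBIC)
cv2.imwrite("pics/w6.png",np.hstack([f(b,300,150,80,60),f(a,180,140,80,60)])[:,:,::-1])
E
```

```text
11.025 [-0.81 -0.21  1.73] [666.6 -88.4 190.6]
```

View pics/w6.png

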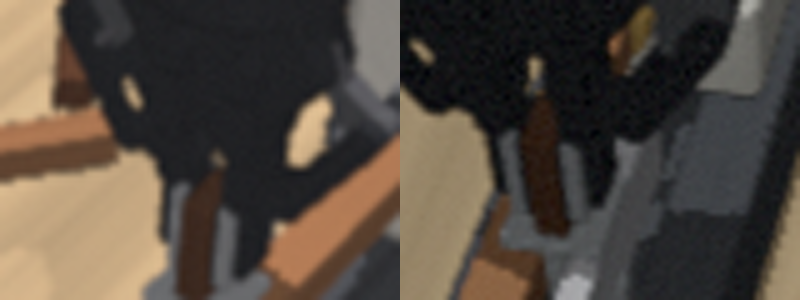

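Contact is starting: the force rose by about 2.7 N, and both views show the plate at rest level. One more 0.3 mm step before release.

Call:
move_arm --grip '[1,1,1]' --pt "0 0 0.003" --pt "0 0 0.003" --pt "0 0 0.003" --twist '[0,0,0]'

```text
clock: 11.4
tcp_pos: [666.7, -88.4, 190.6]
orientation: [[0.01, 1.0, 0.0], [1.0, -0.01, -0.0], [-0.0, 0.0, -1.0]]
ft_force: [-1.5, 0.2, 5.4]
gripper_width: 11.4
finger_force: 60.0
```

Call:
move_arm --grip '[0.75,0.6,0.5,0.5,0.5,0.5]' --pt "0 0 0" --pt "0 0 0" --pt "0 0 0" --pt "0 0 0" --pt "0 0 0" --pt "0 0 0" --twist '[0,0,0,0,0,0]'

```text
clock: 12.15
tcp_pos: [666.6, -88.4, 190.0]
orientation: [[0.01, 1.0, 0.0], [1.0, -0.01, 0.0], [0.0, 0.0, -1.0]]
ft_force: [1.2, -0.2, 0.2]
gripper_width: 42.5
finger_force: 0.0
```

Call:
move_arm --grip '[0.5,0.5,0.5,0.5,0.5,0.5]' --pt "0 0 -0.1" --pt "0 0 -0.3" --pt "0 0 -0.6" --pt "0 0 -1" --pt "0 0 -1" --pt "0 0 -1" --twist '[0,0,0,0,0,0]'

```text
clock: 12.9
tcp_pos: [666.3, -88.5, 290.1]
orientation: [[0.01, 1.0, -0.0], [1.0, -0.01, -0.0], [-0.0, -0.0, -1.0]]
ft_force: [-0.6, 0.5, -0.6]
gripper_width: 43.2
finger_force: 0.0
```

```bash
python3 - <<'E'
from h import *
s,im,d=snap("wrist"); _,a,_=snap("side"); _,b,_=snap("scene")
np.savez("w7.npz",im=im,d=d,p=s["tcp_pos"],R=s["orientation"]); print(s["clock"],s["tcp_pos"].round(1),s["gripper_width"],s["ft_force"].round(1))
f=lambda i,u,v,w,h:cv2.resize(i[v:v+h,u:u+w],(400,300),interpolation=cv2.INTER_CUBIC)
cv2.imwrite("pics/w7.png",np.vstack([np.hstack([f(im,220,120,120,90),f(im,80,90,400,300)]),np.hstack([f(b,290,140,120,90),f(a,160,120,120,90)])])[:,:,::-1])
E
```

```text
12.9 [666.3 -88.5 290.1] 43.15447619736432 [-0.6  0.5 -0.6]
```

View pics/w7.png

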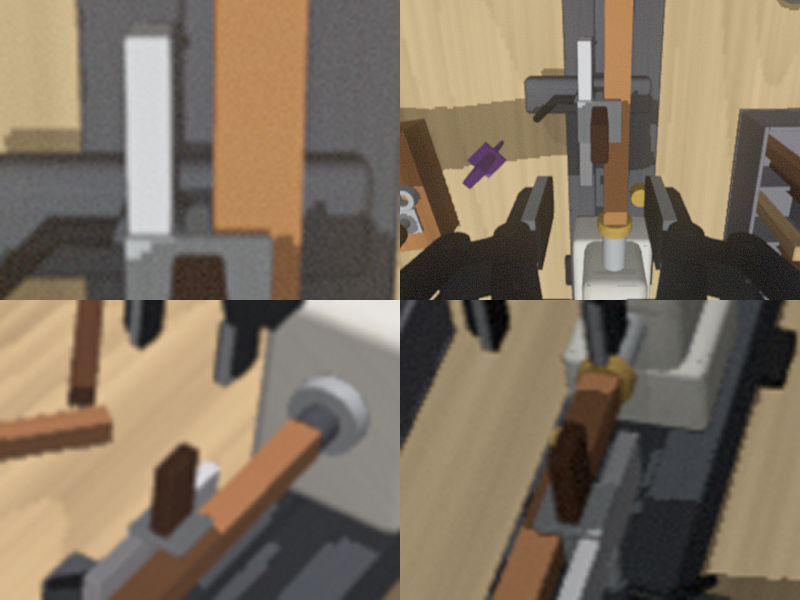

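The gauge stands upright in the gap on its own: plate at wrist (279,200), handle square, gripper clear. A numeric check comes next, then I hand in if it passes.

```bash
python3 - <<'E'
from h import *
z=np.load("w7.npz"); im,d=z["im"],z["d"]; K,C=cam("wrist",dict(tcp_pos=z["p"],orientation=z["R"]))
h=cv2.cvtColor(im,cv2.COLOR_RGB2HSV).astype(int)
for v in (193,195,197):
    w=np.where((h[v,245:325,1]<45)&(h[v,245:325,2]>85))[0]+245; P=onplane(K,C,[(w.min()-.5,v),(w.max()+.5,v)],165); print("plate",w.min(),w.max(),P[:,:2].round(1).tolist(),P.mean(0)[:1].round(2))
for v in (160,170,180):
    w=np.where((h[v,245:325,1]<40)&(h[v,245:325,2]>150))[0]+245; b=np.where((h[v,245:325,1]>120)&(h[v,245:325,2]>100))[0]+245
    P=onplane(K,C,[(w.max()+.5,v),(b.min()-.5,v)],160); print("gap",P[:,0].round(1),P[:,0].mean().round(2),P[0,1].round(1))
u,v=np.meshgrid(np.arange(260,300),np.arange(190,260)); uv=np.c_[u.ravel(),v.ravel()]; P=deproj(K,C,uv,d[uv[:,1],uv[:,0]])
t=P[P[:,2]>200]; q=P[(P[:,2]>150)&(P[:,2]<180)]
print("handle top",np.median(t,0).round(1),len(t),"plate top z",np.median(q[:,2]).round(1))
ok=abs(np.median(t[:,2])-210)<3
if ok: print(env.job_done())
E
```

```text
plate 257 301 [[648.9, -74.9], [683.2, -75.3]] [666.05]
plate 257 301 [[648.9, -76.5], [683.2, -76.9]] [666.03]
plate 257 301 [[648.8, -78.1], [683.2, -78.5]] [666.01]
gap [659.9 670.4] 665.19 -50.7
gap [659.8 669.6] 664.71 -58.4
gap [659.6 669.6] 664.61 -66.1
handle top [665.9 -87.8 209.7] 816 plate top z 164.4
the job is handed in; nothing more can be done
None
```

The flat-handled gauge stands released in the gap, about 1 mm off mid-gap and near the middle of the rest with its stop plate seated. The knob gauge was left in the block, and the job is handed in at about 13 s.

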